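# Lay the e-file and the dust brush out in the manicure tool tray

### The arm

A 6-joint arm with a two-finger parallel gripper is mounted at the origin on a cart in front of the work surface, level with it; the furniture and walls round the work are solid. World frame = base frame: x ahead of the robot, y to its left, z up, the work surface at z = 0. Lengths are in mm, angles in rad, forces in N, time in s.
With the tool pointing down it reaches from about 250 to 850 mm from the base axis. Payload 12.5 kg.
Tool frame: the origin (TCP) lies midway between the tips of the shut fingers; the grasp point (between the pads) lies 19 mm behind it; z points along the fingers, y is the line along which they close (so a half turn about z gives the same grasp; the last joint's range is limited). The gripper opens to 93 mm and grips with 3 to 60 N. Pads are 15 mm wide; open, the fingers measure 128 mm over their backs; the gripper's body (75 mm by 188 mm) begins 65 mm behind the grasp point.
Start: joints at [-1.215, 0.351, 1.652, -0, 1.139, -0.085], TCP at [234.681, -497.402, 218.633] pointing down, gripper open.
Joint ranges: [-2.75, 2.75], [-0.79, 2.1], [0.01, 2.65], [-1.57, 4.71], [0.07, 3.14], [-2.87, 2.87]. Speed limits (rad/s): [2.22, 2.22, 2.79, 3.14, 3.14, 3.14].

### API

Orientations are given as a unit quaternion [x, y, z, w].
In Python, from plant import robot, cam, job gives the robot as it stands (robot), with the cameras (cam) and the job (job).
- The arm moves only by the tool step_hand, called after "Request:" as name([rows], argument=value, ...), one row to a line, values as JSON. Schema: {"type":"object","properties":{"motion":{"type":"array","items":{"type":"array","items":{"type":"number"},"minItems":4,"maxItems":4},"minItems":1,"maxItems":20},"finger_gap":{"type":"number"},"grip_n":{"type":"number"},"only":{"type":"string"},"quiet":{"type":"boolean"},"lines":{"type":"string"}},"required":["motion"],"additionalProperties":false}. motion is a list of rows, 1 to 20 of them, each of 4 numbers: dx, dy, dz in mm, then a turn about the tool's z in rad; each row shifts and turns the commanded pose from where the row before left it, along the tool's axes as they then stand; what a row does not reach is not made up. A row lasts 1/10 s, in which the tool goes at most 50 mm and 0.15 rad, less where a joint would pass 70% of its speed; a pose out of reach is approached as far as the arm can. finger_gap is the finger opening in mm, set as the call begins (left out keeps the last). The fingers move at their own pace and stop on an object; grip_n is the grip in N (left out, the last holds). Time passes only in rows, so rows that do not move let the fingers close. The tool returns the time, the measured TCP pose, the force, the opening and the grip force at its end. only (a regular expression) keeps the lines of the reply that match it, lines (a string "A,B") keeps lines A to B, and quiet returns only ok. Input that does not fit is refused with a message, and nothing moves.
- robot.observe(): the state, without advancing time (a new reading comes with each control period).
- cam.capture(name): name is "scene" or "top" or "wrist"; returns the picture (384x512x3 uint8, red, green, blue); there is no depth.
- cam.camera_info(name): a dict with "K" (3x3 intrinsics, pixels), "world_to_cam" (4x4, takes a point from world to camera coordinates). Camera axes: x right, y up, looking along -z (the intrinsics and any distortion apply to the point x, -y, -z); pixel columns grow to the right and rows downward; lengths in mm; the calibration is good to about 2 mm. A picture is of the moment at which its call begins: read the wrist's pose just before it. camera_info takes no time and is no camera call; for the wrist camera it gives the pose at the moment of the call.
- job.close_job(): hands the job in; it is judged then, once.
The state is a dict: "time": time; "qpos": joint angles; "dq": joint speeds; "tau": joint torques, N m; "tool_pos": TCP position; "orientation": TCP orientation; "contact_force": force on the tool from outside, world axes, zero at the start; "wrist_torque": the same for the moment, N m; "grip_width": finger opening in mm; "grasp_force": force on a finger pad.
Only numpy, scipy, OpenCV 4.12 (cv2) and the standard library are available. Lean on these libraries where they do the work, as an engineer would, in place of code of your own. Each camera call takes 0.05 s, during which the arm holds its last target. There are 200 camera calls.

### The job

Lay the e-file handpiece lengthwise along the middle of the pink pad and the dust brush lengthwise along the middle of the grey pad in the tool tray, both flat, straight with the pads and the same way round: bit and bristles toward the end of the tray with the black bar. Set the handpiece down gently - do not drop it or press it into the tray - and leave the two polish bottles and the powder jar standing where they are.

Things in the scene. Friction and masses are not known exactly. Their poses are not given: they have to be found in the camera images.
- tray: Fixed white tool tray, 150 mm (its x) by 235 mm (its y), walls 12 mm high, 3 mm thick. Origin under its centre; z up. The 14 mm high black bar is its end wall at -y. Two pads lie in it side by side, along its y. Note: the clear pane before the table and the lamp shade over the table's right end, seen in pictures, are NOT solid; the arm passes through. Treat all else as solid.
- pink_pad: Fixed flat pink pad in the tray, 60 mm (x) by 200 mm (y) by 3 mm thick; origin at the centre of its underside, which is 3 mm above the table (so its upper face is 6 mm above the table). Its y runs lengthwise, -y toward the tray's black bar. Its centre line lies 36 mm from the tray's, on either side. The handpiece belongs on it.
- grey_pad: Fixed flat dark grey pad in the tray, same size, origin and axes as the pink pad, on the other side of the tray. The brush belongs on it.
- handpiece: Loose white e-file handpiece (pen-shaped nail drill), 145 mm long, 20 mm thick, about 90 to 140 g, lying on the table; its solid body is 16 mm wide and 20 mm high and runs from 26 mm on the bit side of its origin to 73 mm on the other side. Origin on its underside at mid-length, z up as it starts; y along it, the brown bit points to -y.
- handpiece_mid (a point): Point on the handpiece's axis at mid-length, 10 mm above its underside.
- handpiece_grip (a point): Point on the handpiece's axis where it balances, 20 mm from mid-length toward the end away from the bit, 10 mm above the underside: grip here across the 16 mm width.
- handpiece_bit (a point): Point on the handpiece's axis at the bit, 70 mm from mid-length (its -y end).
- brush: Loose dust brush, 174 mm long: thin pale handle 10 mm thick, with a brown bristle head 22 mm across; about 16 g; it lies on the table on its head and the far tip of its handle, so the handle slopes 2 to 3 degrees. Origin under mid-length, level with the underside of the head; y along it, the bristle head is at -y.
- brush_mid (a point): Point on the brush's axis at mid-length, 11 mm from its underside.
- brush_grip (a point): Point on the brush handle's axis, 10 mm from mid-length toward the tail of the handle: grip here across the 10 mm handle.
- brush_head (a point): Point in the middle of the bristle head, 75 mm from mid-length (its -y end).
- pink_polish: Bystander: pink nail polish bottle with white cap, 34 mm across, 85 mm tall, loose, upright. Origin under its centre.
- white_polish: Bystander: white nail polish bottle with black cap, 31 mm across, 77 mm tall, loose, upright. Origin under its centre.
- powder_jar: Bystander: pale pink powder jar with white lid, 49 mm across, 50 mm tall, loose, upright. Origin under its centre.

How it is judged (in metres and radians):
At the end, for the whole second after the job is handed in: handpiece on the pink pad, brush on the grey pad: mid-length within 15 mm of the pad's centre line and 20 mm of its centre lengthwise, flat (mid-point under 20 mm above the pad's origin), within 0.2 rad of the pad's length, bit and bristles to the black bar; at rest, released (x of handpiece_mid in the frame of pink_pad between -0.015 and 0.015 m and y of handpiece_mid in the frame of pink_pad between -0.02 and 0.02 m and z of handpiece_mid in the frame of pink_pad below 0.02 m and angle between the y axis of handpiece and the y axis of pink_pad, either way round below 0.2 rad and y of handpiece_bit in the frame of pink_pad below -0.04 m and linear speed of each of handpiece, brush below 0.02 m/s and contact force between the fingers and handpiece below 0.1 N and x of brush_mid in the frame of grey_pad between -0.015 and 0.015 m and y of brush_mid in the frame of grey_pad between -0.02 and 0.02 m and z of brush_mid in the frame of grey_pad below 0.02 m and angle between the y axis of brush and the y axis of grey_pad, either way round below 0.2 rad and y of brush_head in the frame of grey_pad below -0.04 m and contact force between the fingers and brush below 0.1 N); the robot touches nothing.
It fails at once if the handpiece was let go in the air, over 20 mm above where it comes to lie (height (world z) of handpiece_mid above 0.036 m and contact force between the fingers and handpiece below 0.05 N).
It fails at once if the handpiece was pressed or knocked into the tray or a pad (over 80 N) (contact force between handpiece and pink_pad above 80 N or contact force between handpiece and grey_pad above 80 N or contact force between handpiece and tray above 80 N).
It fails at once if a polish bottle or the powder jar was moved by over 20 mm or tipped by over 0.3 rad (distance of any of pink_polish, white_polish, powder_jar from where it was at the start of the episode above 0.02 m or angle between any of pink_polish, white_polish, powder_jar's own z axis and vertical above 0.3 rad).
It also fails if it takes over 54 s, if anything falls off the work surface, if the arm or the gripper's body presses on something with over 40 N, if the wrist force passes 120 N, or if a joint passes its speed limit or range.

## Working session

There is one attempt and no reset: what is moved stays moved. The work goes in short steps, Python scripts to look and compute and a tool call to move; the robot and the scene stay as the last step left them, time stands still between calls to the robot, and variables do not carry over. Pictures are saved under pics/ and viewed, at most 10 in all, crops included, and the job is handed in when it is done.

```bash
ls; mkdir -p pics; python3 - <<'E'
from plant import robot, cam, job
import cv2
for n in("top","scene"):
    im=cam.capture(n); cv2.imwrite(f"pics/{n}0.png",im[:,:,::-1]); c=cam.camera_info(n); print(n,c)
s=robot.observe(); print(s)
E
```

```text
pics
plant.py
top {'K': array([[400.97550511,   0.        , 246.73365464],
       [  0.        , 400.97550511, 196.51352488],
       [  0.        ,   0.        ,   1.        ]]), 'world_to_cam': array([[ 3.73972234e-01, -9.27423694e-01, -5.48273854e-03,
         6.99851878e+01],
       [ 8.99687166e-01,  3.61339772e-01,  2.44941980e-01,
        -6.25277081e+02],
       [-2.25183864e-01, -9.65342487e-02,  9.69522236e-01,
        -7.69715000e+02],
       [ 0.00000000e+00,  0.00000000e+00,  0.00000000e+00,
         1.00000000e+00]])}
scene {'K': array([[418.52520451,   0.        , 257.13403738],
       [  0.        , 418.52520451, 189.52872515],
       [  0.        ,   0.        ,   1.        ]]), 'world_to_cam': array([[-5.07884955e-01, -8.61265692e-01,  1.65614036e-02,
         5.50207464e+02],
       [ 4.07376794e-01, -2.23199810e-01,  8.85565352e-01,
        -1.95881067e+02],
       [-7.59010554e-01,  4.56512050e-01,  4.64219482e-01,
        -6.51750523e+02],
       [ 0.00000000e+00,  0.00000000e+00,  0.00000000e+00,
         1.00000000e+00]])}
{'time': 0.1, 'qpos': array([-1.21462423e+00,  3.51170732e-01,  1.65233519e+00, -3.16779851e-06,
        1.13908033e+00, -8.46298921e-02]), 'dq': array([ 0.0008064 , -0.00179742, -0.00127712, -0.00101197,  0.00113271,
        0.00020665]), 'tau': array([ 5.84335758e-04, -4.98030639e+01, -2.85701948e+01,  7.00572180e-02,
        2.39018770e-02, -4.70176678e-05]), 'tool_pos': array([ 234.57061469, -497.14595643,  218.17109051]), 'orientation': array([ 9.75809597e-01,  2.18621555e-01, -6.86690173e-05, -4.92033134e-04]), 'contact_force': array([-0.36523133,  0.06457204, -0.80020043]), 'wrist_torque': array([-0.04079325, -0.0625944 ,  0.03540636]), 'grasp_force': 0.0, 'grip_width': 93.10362046607638}
```

View pics/top0.png

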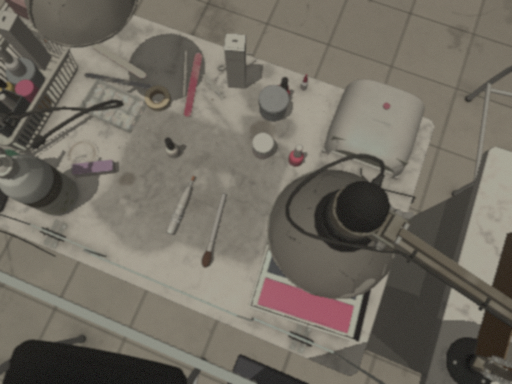

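View pics/scene0.png

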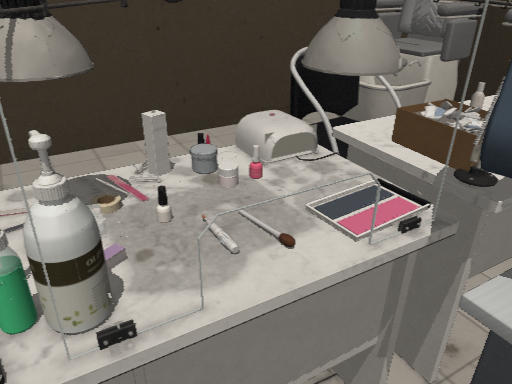

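The top view shows the handpiece with its bit up at (195,179) and tail at (172,233). The brush head is at (207,258) and its tail at (223,196). The pink pad is at about (305,305), with the black bar at its right end near (362,315). The lamp shade hides the grey pad there, but the scene view shows both pads. Next I'll measure with masks.

```bash
cat > h.py <<'E'
import numpy as np,cv2
from plant import robot, cam, job
def ray(c,u,v,z):
    """pixel -> world point on plane z"""
    R=c["world_to_cam"][:3,:3];t=c["world_to_cam"][:3,3];K=c["K"]
    d=R.T@np.array([(u-K[0,2])/K[0,0],-(v-K[1,2])/K[1,1],-1.]);o=-R.T@t
    return o+d*(z-o[2])/d[2]
def proj(c,p):
    q=c["world_to_cam"][:3,:3]@np.asarray(p,float)+c["world_to_cam"][:3,3];K=c["K"]
    return np.array([K[0,0]*q[0]/-q[2]+K[0,2],K[1,1]*-q[1]/-q[2]+K[1,2]])
E
python3 - <<'E'
from h import *
np.set_printoptions(precision=1,suppress=True)
for n in("top","scene"):
    im=cv2.imread(f"pics/{n}0.png");c=cam.camera_info(n)
    hsv=cv2.cvtColor(im,cv2.COLOR_BGR2HSV)
    m=cv2.inRange(hsv,(160,100,80),(179,255,255)); 
    k,l,st,ce=cv2.connectedComponentsWithStats(m)
    i=1+np.argmax(st[1:,4]); cn=max(cv2.findContours((l==i).astype(np.uint8),0,2)[0],key=cv2.contourArea)
    q=cv2.approxPolyDP(cv2.convexHull(cn),4,True)[:,0]
    P=np.array([ray(c,*p,6) for p in q]); print(n,"pink",q.tolist(),P[:,:2].tolist(), [float(np.linalg.norm(P[j]-P[j-1])) for j in range(len(P))])
    for nm,pts in {"top":{"hp":[(195,179,10),(172,233,10)],"br":[(207,258,11),(223,196,6)]},"scene":{"hp":[(203,215,10),(235,249,10)],"br":[(287,240,11),(240,211,6)]}}[n].items():
        A=[ray(c,*p) for p in pts];print(nm,A[0],A[1],np.linalg.norm(A[0]-A[1]))
t=cv2.imread("pics/top0.png")[165:275,150:270];s=cv2.imread("pics/scene0.png")[165:245,290:440]
a=cv2.resize(t,None,fx=5,fy=5,interpolation=2);b=cv2.resize(s,None,fx=5,fy=5,interpolation=2)
cv2.imwrite("pics/ct.png",a);cv2.imwrite("pics/cs.png",b)
E
```

```text
top pink [[266, 279], [351, 306], [346, 331], [260, 303]] [[413.933763479378, 196.9494036975901], [429.1683163814989, 7.014752154711118], [376.644339383278, 0.7335608539095517], [361.86892279373603, 190.53102148240333]] [52.45896744963157, 190.54464951512645, 52.89821853207256, 190.37171270023063]
hp [563.9 432.   10. ] [429.2 428.9  10. ] 134.7326361444146
br [407.4 334.   11. ] [551.4 356.7   6. ] 145.93349300510755
scene pink [[418, 207], [374, 225], [378, 205], [397, 197]] [[373.87106512012423, 2.789213295260538], [366.8565764821496, 143.1218001440584], [423.89243289521625, 74.97429869089774], [429.9002482549151, 8.530701796199423]] [56.3225891890487, 140.50778619894226, 88.86602765444448, 66.71465666329549]
hp [567.1 436.5  10. ] [427.4 434.5  10. ] 139.64881417618156
br [403.5 334.8  11. ] [550.  357.6   6. ] 148.28963074735185
```

View pics/ct.png

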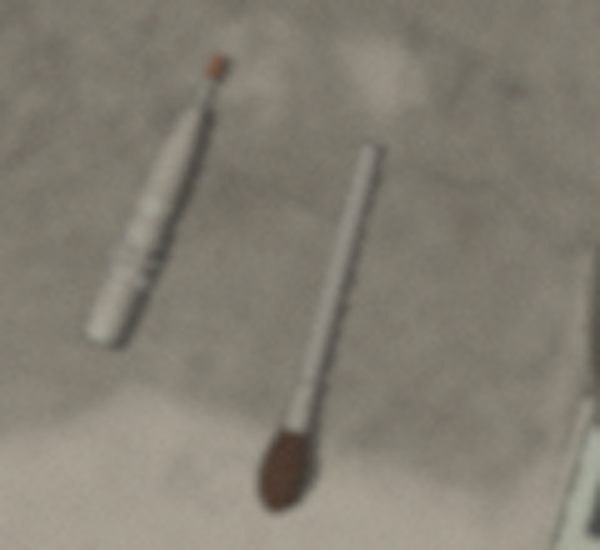

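View pics/cs.png

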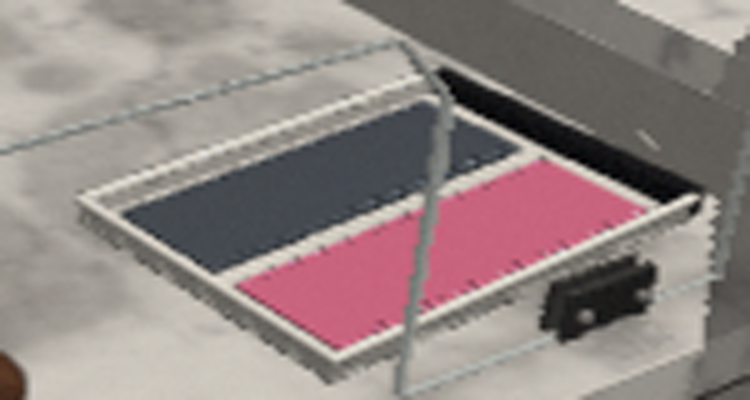

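The top crop puts the bit tip at (216,60), the handpiece tail at (104,338), the brush head tip at (276,508) and the brush tail at (373,146). The scene crop shows all four corners of each pad, with the black bar at the far right, which is the low-y end.

```bash
python3 - <<'E'
from h import *
np.set_printoptions(precision=1,suppress=True)
c=cam.camera_info("top");s=cam.camera_info("scene")
T=lambda x,y,z:ray(c,x/5-.4+150,y/5-.4+165,z)
S=lambda x,y,z:ray(s,x/5-.4+290,y/5-.4+165,z)
def rep(n,a,b): print(n,a,b,"len",np.linalg.norm(a-b),"mid",(a+b)/2,"head",np.arctan2(*(a-b)[1::-1]))
rep("hp",T(216,58,10),T(104,340,10))
rep("br",T(276,510,9),T(373,144,5))
for n,L in dict(pink=[(240,285),(345,350),(648,210),(545,157)],grey=[(122,213),(218,272),(520,150),(430,98)]).items():
    P=np.array([S(*p,6)for p in L]);print(n,P[:,:2].tolist(),P.mean(0),[float(np.linalg.norm(P[j]-P[j-1])) for j in range(4)])
# tray top rim corners (z 12; bar 14)
P=np.array([S(80,198,12),S(335,357,12),S(700,197,14),S(440,72,14)]);print("rim",P.tolist(),P.mean(0),[float(np.linalg.norm(P[j]-P[j-1])) for j in range(4)])
# bystanders from top view, base pixel approximations via scene
for n,p in dict(white=(164,219),jar=(228,185),pinkp=(256,177)).items(): print(n,ray(s,*p,0))
E
```

```text
hp [568.2 439.4  10. ] [428.7 432.6  10. ] len 139.68222282492528 mid [498.4 436.   10. ] head 0.048700745915412874
br [388.4 331.3   9. ] [558.4 356.6   5. ] len 171.8749174551548 mid [473.4 344.    7. ] head -2.993663849867193
pink [[413.6987686384827, 200.45954040093704], [355.69212903778924, 195.6744394605886], [373.7972197154032, -1.026027828676206], [431.5638520599243, 1.4790722423532543]] [393.7  99.1   6. ] [199.78084971854594, 58.20367195267033, 197.53194207585707, 57.8209247486837]
grey [[485.54945179717487, 207.0136247940627], [426.21458564547316, 201.84534367369088], [442.1955932890575, 6.570649467911494], [502.5033961554332, 4.699977885137287]] [464.1 105.    6. ] [203.02277693621537, 59.55952880085225, 195.9275345694549, 60.33680882131763]
rim [[497.0306235312914, 221.98970596213633, 12.0], [347.5260916600129, 209.41859464320737, 12.0], [361.6573690194118, -18.202775146384965, 14.0], [510.0504371006161, -7.896790933281977, 14.0]] [429.1 101.3  13. ] [230.2635815760433, 150.03212285988297, 228.0683691016766, 148.75051584836152]
white [607.1 508.3   0. ]
jar [682.8 319.    0. ]
pinkp [688.6 236.1   0. ]
```

Sizes check out: pads about 58×199 mm, centres 71 mm apart, tray yaw about +0.08 rad. The grip point on the handpiece is near (478,435). I'll translate first, then rotate to stay inside the joint 6 range.

Request:
step_hand([
  [31,-37,0,0],
  [31,-37,0,0],
  [31,-37,0,0],
  [31,-37,0,0],
  [31,-37,0,0],
  [31,-37,0,0],
  [31,-37,0,0],
  [31,-37,0,0],
  [31,-37,0,0],
  [31,-37,0,0],
  [31,-37,0,0],
  [31,-37,0,0],
  [31,-37,0,0],
  [31,-37,0,0],
  [31,-37,0,0],
  [31,-37,0,0],
  [31,-37,0,0],
  [31,-37,0,0],
  [31,-37,0,0],
  [28,-36,0,0],
], finger_gap=60)

```text
time: 2.1
tool_pos: [477.4, 436.2, 218.1]
orientation: [0.976, 0.219, -0.0, 0.0]
contact_force: [0.2, 0.1, -0.1]
grip_width: 59.8
grasp_force: 0.0
```

Request:
step_hand([
  [0,0,0,-0.145],
  [0,0,0,-0.145],
  [0,0,0,-0.145],
  [0,0,0,-0.145],
  [0,0,0,-0.145],
  [0,0,0,-0.145],
  [0,0,0,-0.145],
  [0,0,0,-0.145],
  [0,0,0,-0.145],
  [0,0,0,-0.145],
  [0,0,0,-0.145],
  [0,0,0,-0.145],
  [0,0,0,-0.145],
  [0,0,0,-0.145],
  [0,0,0,-0.145],
  [0,0,0,-0.145],
  [0,0,0,-0.145],
  [0,0,0,-0.145],
  [0,0,0,-0.14],
  [0,0,0,0],
])

```text
time: 4.1
tool_pos: [477.3, 434.1, 218.2]
orientation: [-0.026, 1.0, -0.0, -0.0]
contact_force: [0.5, 0.7, 0.3]
grip_width: 60.1
grasp_force: 0.0
```

```bash
cat >> h.py <<'E'
def state():
    from scipy.spatial.transform import Rotation as R
    s=robot.observe();X=R.from_quat(s["orientation"]).as_matrix()
    return s,X
def go(x,y,z,head):
    """tool-axis shift to world target, and tool-z turn to bring tool x to heading"""
    s,X=state();h=np.arctan2(X[1,0],X[0,0])
    t=-((head-h+np.pi)%(2*np.pi)-np.pi)
    print("t",s["time"],"pos",s["tool_pos"].round(1),"head",h.round(3),"q6",s["qpos"][5].round(2),"d_tool",(X.T@(np.array([x,y,z])-s["tool_pos"])).round(1),"turn",t.round(3))
E
python3 - <<'E'
from h import *
go(478,435,100,3.19)
c=cam.camera_info("wrist");im=cam.capture("wrist");cv2.imwrite("pics/w1.png",im[:,:,::-1])
print(proj(c,[478,435,10]),proj(c,[568,439,10]),proj(c,[388,331,9]))
E
```

```text
t 4.1 pos [477.3 434.1 218.2] head -3.09 q6 -0.96 d_tool [ -0.9   0.9 118.2] turn 0.003
[255.50038951 167.74664707] [254.98381357 235.73117934] [168.83971986  85.79223457]
```

View pics/w1.png

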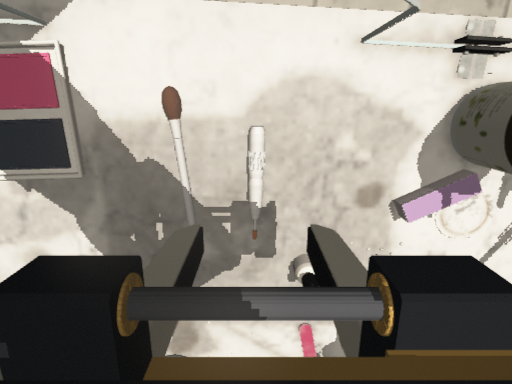

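The wrist view shows the handpiece tail at (258,127) and the bit tip at (254,239). The brush head tip is at (170,87) and its tail at (192,224). Nothing else is near them.

```bash
python3 - <<'E'
from h import *
c=cam.camera_info("wrist")
def rep(n,a,b): print(n,a.round(1),b.round(1),"len",np.linalg.norm(a-b).round(1),"mid",((a+b)/2).round(1),"head",np.arctan2(*(a-b)[1::-1]).round(3))
rep("hp",ray(c,254,239,10),ray(c,258,127,12))
rep("hp body mid",ray(c,256.5,200,10),ray(c,258,127,12))
rep("br",ray(c,170,86.5,9),ray(c,192,224,5))
go(478,435.5,3,0.049+np.pi)
E
```

```text
hp [572.8 437.5  10. ] [428.8 435.7  12. ] len 144.0 mid [500.8 436.6  11. ] head 0.013
hp body mid [519.3 438.2  10. ] [428.8 435.7  12. ] len 90.5 mid [474.1 437.   11. ] head 0.028
br [388.2 332.8   9. ] [557.6 355.8   5. ] len 170.9 mid [472.9 344.3   7. ] head -3.007
t 4.15 pos [477.3 434.1 218.3] head -3.095 q6 -0.95 d_tool [ -0.9   1.4 215.3] turn -0.003
```

Request:
step_hand([
  [-3,2,30,0.015],
  [0,0,40,0],
  [0,0,40,0],
  [0,0,40,0],
  [0,0,35,0],
  [0,0,15,0],
  [0,0,10,0],
  [0,0,5,0],
  [0,0,0,0],
  [0,0,0,0],
], finger_gap=50)

```text
time: 5.15
tool_pos: [480.9, 436.9, 5.0]
orientation: [-0.017, 1.0, 0.001, 0.001]
contact_force: [0.1, -0.6, -0.8]
grip_width: 50.0
grasp_force: 0.0
```

Request:
step_hand([
  [0,0,0,0],
  [0,0,0,0],
  [0,0,0,0],
  [0,0,0,0],
  [0,0,0,0],
  [0,0,0,0],
  [0,0,0,0],
  [0,0,0,0],
  [0,0,0,0],
  [0,0,0,0],
], finger_gap=8, grip_n=20)

```text
time: 6.15
tool_pos: [480.4, 436.4, 3.7]
orientation: [-0.017, 1.0, 0.0, 0.0]
contact_force: [-0.7, -0.8, 1.9]
grip_width: 15.0
grasp_force: 20.0
```

Request:
step_hand([
  [0,0,-10,0],
  [0,0,-25,0],
  [0,0,-35,0],
  [0,0,-20,0],
  [0,0,0,-0.14],
  [0,0,0,-0.14],
  [0,0,0,-0.14],
  [0,0,0,-0.14],
  [0,0,0,-0.14],
  [0,0,0,-0.14],
  [0,0,0,-0.14],
  [0,0,0,-0.14],
  [0,0,0,-0.14],
  [0,0,0,-0.14],
  [0,0,0,-0.14],
  [0,0,0,0],
  [0,0,0,0],
])

```text
time: 7.85
tool_pos: [480.3, 436.4, 93.9]
orientation: [-0.707, 0.707, 0.0, 0.0]
contact_force: [-0.4, -0.4, -1.2]
grip_width: 15.1
grasp_force: 20.0
```

```bash
python3 - <<'E'
from h import *
go(392.4,119.4,60,1.651)
E
```

```text
t 7.85 pos [480.3 436.4  93.9] head -1.571 q6 -2.48 d_tool [317.   87.7  33.9] turn 3.061
```

I turned the wrong way. It's harmless at this height, so I'll turn back by +3.06.

Request:
step_hand([
  [0,0,0,0.15],
  [0,0,0,0.15],
  [0,0,0,0.15],
  [0,0,0,0.15],
  [0,0,0,0.15],
  [0,0,0,0.15],
  [0,0,0,0.15],
  [0,0,0,0.15],
  [0,0,0,0.15],
  [0,0,0,0.15],
  [0,0,0,0.15],
  [0,0,0,0.15],
  [0,0,0,0.15],
  [0,0,0,0.15],
  [0,0,0,0.15],
  [0,0,0,0.15],
  [0,0,0,0.15],
  [0,0,0,0.15],
  [0,0,0,0.15],
  [0,0,0,0.15],
])

```text
time: 9.85
tool_pos: [480.3, 436.3, 93.8]
orientation: [0.658, 0.753, 0.0, -0.0]
contact_force: [0.3, -0.5, -1.1]
grip_width: 15.2
grasp_force: 20.0
```

Request:
step_hand([
  [0,0,0,0.06],
  [-40,-8,0,0],
  [-40,-8,0,0],
  [-40,-8,0,0],
  [-40,-8,0,0],
  [-40,-8,0,0],
  [-40,-8,0,0],
  [-40,-8,0,0],
  [0,0,0,0],
  [0,0,0,0],
])

```text
time: 10.85
tool_pos: [448.6, 152.3, 94.0]
orientation: [0.678, 0.735, 0.0, 0.0]
contact_force: [-0.2, 0.0, -1.2]
grip_width: 14.9
grasp_force: 20.0
```

```bash
python3 - <<'E'
from h import *
go(392.4,119.4,60,1.651)
c=cam.camera_info("wrist");im=cam.capture("wrist");cv2.imwrite("pics/w2.png",im[:,:,::-1])
E
```

```text
t 10.85 pos [448.6 152.3  94. ] head 1.651 q6 0.15 d_tool [-28.3 -58.7  34. ] turn 0.0
```

View pics/w2.png

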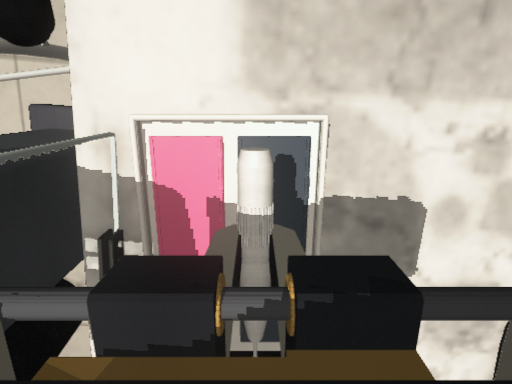

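The wrist view shows the handpiece held straight and parallel to the pads. The far edges of the pads are on row 136, with the pink pad spanning columns 151-223 and the grey pad 238-310. I'll check the pad centre lines from this.

```bash
python3 - <<'E'
from h import *
c=cam.camera_info("wrist")
ux=np.array([np.cos(.08),np.sin(.08),0]);uy=np.array([-ux[1],ux[0],0])
for n,a,b in(("pink",(151,136),(223,136)),("grey",(238,136),(310,136))):
    A=ray(c,*a,6);B=ray(c,*b,6);print(n,A.round(1),B.round(1),np.linalg.norm(A-B).round(1),"centre",((A+B)/2-100*uy).round(1),"head",np.arctan2(*(B-A)[1::-1]).round(3))
print("hp tail end",ray(c,256,149,100).round(1))
go(392.9,119.4,60,1.651)
E
```

```text
pink [361.3 196.1   6. ] [419.3 200.9   6. ] 58.2 centre [398.3  98.8   6. ] head 0.082
grey [431.4 201.9   6. ] [489.5 206.7   6. ] 58.3 centre [468.4 104.6   6. ] head 0.082
hp tail end [445.3 205.8 100. ]
t 10.9 pos [448.7 153.   94. ] head 1.653 q6 0.15 d_tool [-28.9 -58.4  33.9] turn 0.002
```

Request:
step_hand([
  [-15,-28,0,0],
  [-14,-28,0,0],
  [0,0,0,0],
  [0,0,0,0],
  [0,0,25,0],
  [0,0,25,0],
  [0,0,15,0],
  [0,0,8,0],
  [0,0,5,0],
  [0,0,2,0],
  [0,0,0,0],
  [0,0,0,0],
  [0,0,0,0],
])

```text
time: 12.2
tool_pos: [395.3, 119.0, 14.1]
orientation: [0.676, 0.736, 0.0, 0.0]
contact_force: [0.3, 0.4, -0.7]
grip_width: 15.4
grasp_force: 20.0
```

Request:
step_hand([
  [0,0,1,0],
  [0,0,1,0],
  [0,0,1,0],
  [0,0,0.6,0],
  [0,0,0,0],
  [0,0,0,0],
  [0,0,0,0],
])

```text
time: 12.9
tool_pos: [395.0, 119.0, 10.1]
orientation: [0.676, 0.736, 0.0, 0.0]
contact_force: [-0.3, 0.7, -1.7]
grip_width: 14.8
grasp_force: 20.0
```

Request:
step_hand([
  [0,0,0.5,0],
  [0,0,0,0],
  [0,0,0,0],
])

```text
time: 13.2
tool_pos: [395.0, 119.0, 9.6]
orientation: [0.676, 0.737, 0.0, 0.0]
contact_force: [-1.0, 0.2, 2.7]
grip_width: 14.9
grasp_force: 20.0
```

Request:
step_hand([
  [0,0,0,0],
  [0,0,0,0],
  [0,0,0,0],
  [0,0,0,0],
  [0,0,0,0],
], finger_gap=24)

```text
time: 13.7
tool_pos: [394.9, 119.0, 9.5]
orientation: [0.676, 0.737, -0.0, -0.0]
contact_force: [0.0, -0.4, 0.1]
grip_width: 24.2
grasp_force: 0.0
```

Request:
step_hand([
  [0,0,-10,0],
  [0,0,-25,0],
  [0,0,-40,0],
  [0,0,-15,0],
  [0,0,0,0],
  [0,0,0,0],
])

```text
time: 14.3
tool_pos: [394.8, 118.9, 99.6]
orientation: [0.676, 0.737, 0.0, 0.0]
contact_force: [-0.2, 0.4, -0.5]
grip_width: 24.0
grasp_force: 0.0
```

```bash
python3 - <<'E'
from h import *
go(483,346,100,0.137)
E
```

```text
t 14.3 pos [394.8 118.9  99.6] head 1.656 q6 0.09 d_tool [218.8 107.1  -0.3] turn 1.519
```

Handpiece is down, with the force within 3 N. Now the brush.

Request:
step_hand([
  [44,21.5,0,0],
  [44,21.5,0,0],
  [44,21.5,0,0],
  [44,21.5,0,0],
  [43,21,0,0],
  [0,0,0,0.138],
  [0,0,0,0.138],
  [0,0,0,0.138],
  [0,0,0,0.138],
  [0,0,0,0.138],
  [0,0,0,0.138],
  [0,0,0,0.138],
  [0,0,0,0.138],
  [0,0,0,0.138],
  [0,0,0,0.138],
  [0,0,0,0.138],
  [0,0,0,0],
  [0,0,0,0],
], finger_gap=50)

```text
time: 16.1
tool_pos: [482.5, 346.0, 98.5]
orientation: [0.997, 0.071, -0.001, 0.0]
contact_force: [-0.1, 0.5, -1.0]
grip_width: 50.2
grasp_force: 0.0
```

```bash
python3 - <<'E'
from h import *
go(483,345.5,2.5,0.14)
c=cam.camera_info("wrist");im=cam.capture("wrist");cv2.imwrite("pics/w3.png",im[:,:,::-1])
print(proj(c,[483,345.5,8]))
E
```

```text
t 16.1 pos [482.5 346.   98.5] head 0.142 q6 1.97 d_tool [ 0.5  0.5 96. ] turn 0.002
[255.6172867  194.23126939]
```

View pics/w3.png

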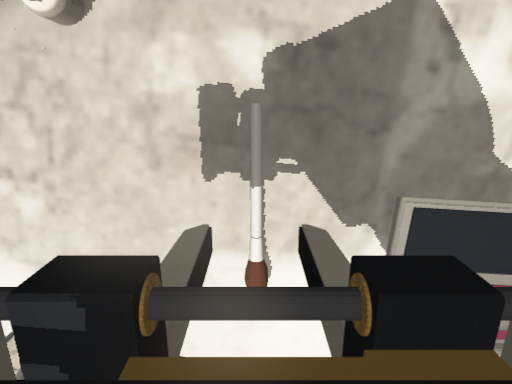

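The brush is centred between the fingers at column 256, upright in the image, so I'll grasp it.

Request:
step_hand([
  [0.5,0.5,35,0],
  [0,0,35,0],
  [0,0,15,0],
  [0,0,7,0],
  [0,0,4,0],
  [0,0,0,0],
  [0,0,0,0],
])

```text
time: 16.85
tool_pos: [484.1, 346.2, 4.6]
orientation: [0.998, 0.069, 0.001, -0.0]
contact_force: [0.5, 0.6, 0.3]
grip_width: 50.2
grasp_force: 0.0
```

Request:
step_hand([
  [0,0,0,0],
  [0,0,0,0],
  [0,0,0,0],
  [0,0,0,0],
  [0,0,0,0],
  [0,0,0,0],
  [0,0,0,0],
  [0,0,0,0],
  [0,0,0,0],
  [0,0,0,0],
], finger_gap=2, grip_n=10)

```text
time: 17.85
tool_pos: [483.5, 345.9, 3.5]
orientation: [0.998, 0.069, 0.0, -0.0]
contact_force: [-1.4, -0.3, 0.6]
grip_width: 10.1
grasp_force: 10.0
```

Request:
step_hand([
  [0,0,-10,0],
  [0,0,-25,0],
  [0,0,-40,0],
  [0,0,-25,0],
  [0,0,0,-0.137],
  [0,0,0,-0.137],
  [0,0,0,-0.137],
  [0,0,0,-0.137],
  [0,0,0,-0.137],
  [0,0,0,-0.137],
  [0,0,0,-0.137],
  [0,0,0,-0.137],
  [0,0,0,-0.137],
  [0,0,0,-0.137],
  [0,0,0,-0.137],
  [0,0,0,0],
  [0,0,0,0],
])

```text
time: 19.55
tool_pos: [483.6, 345.9, 104.0]
orientation: [0.682, 0.731, 0.0, 0.0]
contact_force: [-0.2, -0.0, -0.5]
grip_width: 10.1
grasp_force: 10.0
```

```bash
python3 - <<'E'
from h import *
go(465.7,115,10,1.651)
E
```

```text
t 19.55 pos [483.6 345.9 104. ] head 1.641 q6 0.47 d_tool [-229.1  -34.    93.9] turn -0.01
```

Request:
step_hand([
  [-45,-7,0,-0.01],
  [-46,-7,0,0],
  [-46,-7,0,0],
  [-46,-7,0,0],
  [-46,-7,0,0],
  [0,0,0,0],
  [0,0,0,0],
  [0,0,0,0],
])

```text
time: 20.35
tool_pos: [467.7, 115.5, 103.7]
orientation: [0.677, 0.736, 0.0, 0.0]
contact_force: [0.6, 0.3, 0.1]
grip_width: 10.8
grasp_force: 10.0
```

```bash
python3 - <<'E'
from h import *
go(465.7,115,10,1.651)
c=cam.camera_info("wrist");im=cam.capture("wrist");cv2.imwrite("pics/w4.png",im[:,:,::-1])
E
```

```text
t 20.35 pos [467.7 115.5 103.7] head 1.654 q6 0.06 d_tool [-0.3 -2.  93.7] turn 0.003
```

View pics/w4.png

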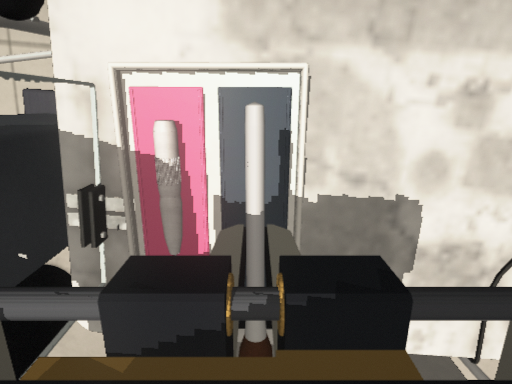

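The handpiece lies straight on the pink pad. The held brush is over the centre of the grey pad, which spans columns 220-292 with the tool at 256. Lowering it now.

Request:
step_hand([
  [0,-1,0,0],
  [0,0,25,0],
  [0,0,30,0],
  [0,0,20,0],
  [0,0,10,0],
  [0,0,5,0],
  [0,0,2,0],
  [0,0,1,0],
  [0,0,0.7,0],
  [0,0,0,0],
  [0,0,0,0],
])

```text
time: 21.5
tool_pos: [466.6, 114.7, 10.2]
orientation: [0.677, 0.736, 0.0, 0.0]
contact_force: [-0.1, -0.2, 0.5]
grip_width: 10.2
grasp_force: 10.0
```

Request:
step_hand([
  [0,0,0.6,0],
  [0,0,0,0],
  [0,0,0,0],
])

```text
time: 21.8
tool_pos: [466.6, 114.7, 9.5]
orientation: [0.677, 0.736, 0.0, 0.0]
contact_force: [-0.4, -0.1, 4.1]
grip_width: 10.6
grasp_force: 10.0
```

Request:
step_hand([
  [0,0,0,0],
  [0,0,0,0],
  [0,0,0,0],
  [0,0,0,0],
  [0,0,0,0],
], finger_gap=20)

```text
time: 22.3
tool_pos: [466.4, 114.6, 9.2]
orientation: [0.677, 0.736, -0.0, -0.0]
contact_force: [0.3, 0.1, -0.1]
grip_width: 20.0
grasp_force: 0.0
```

Request:
step_hand([
  [0,0,-10,0],
  [0,0,-25,0],
  [0,0,-40,0],
  [0,0,-40,0],
  [45,0,-20,0],
  [45,0,0,0],
  [45,0,0,0],
  [0,0,0,0],
  [0,0,0,0],
  [0,0,0,0],
])

```text
time: 23.3
tool_pos: [455.0, 248.4, 144.5]
orientation: [0.677, 0.736, -0.0, 0.0]
contact_force: [-0.3, 0.2, -0.3]
grip_width: 20.2
grasp_force: 0.0
```

```bash
python3 - <<'E'
from h import *
im=cam.capture("scene")[150:275,200:440];cv2.imwrite("pics/s2.png",cv2.resize(im,None,fx=3.3,fy=3.3,interpolation=2)[:,:,::-1])
E
```

```text
(no output)
```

View pics/s2.png

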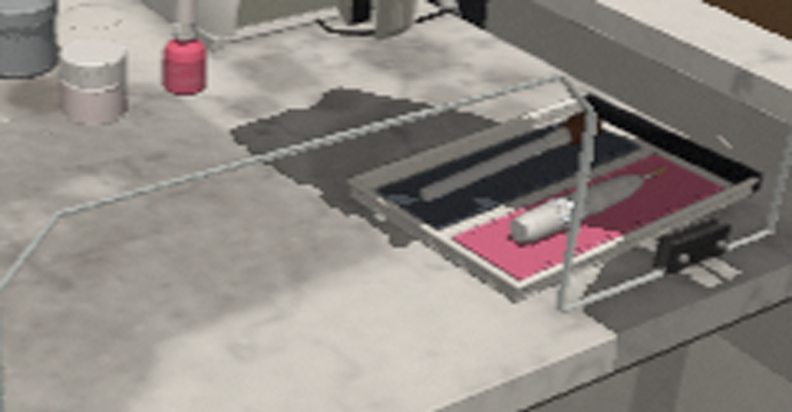

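Both tools lie along their pads. In the crop the handpiece tail is at (520,230) and its bit at (660,170). The brush tail is at (427,191) and its head at (580,125), toward the black bar. I'll check the numbers before handing in.

```bash
python3 - <<'E'
from h import *
s=cam.camera_info("scene")
S=lambda x,y,z:ray(s,x/3.3-.35+200,y/3.3-.35+150,z)
ux=np.array([np.cos(.08),np.sin(.08)]);uy=np.array([-ux[1],ux[0]])
for n,a,b,c,l in(("hp",S(662,169,16),S(514,232,16),(396,99),145),("br",S(592,120,15),S(424,193,11),(466,105),174)):
    e=(a-b)[:2];m=((a+b)/2)[:2]-c
    print(n,a.round(1),b.round(1),np.linalg.norm(e).round(1),"off x,y",(m@ux).round(1),(m@uy).round(1),"ang",(np.arctan2(e[1],e[0])+np.pi/2-.08).round(3))
E
```

```text
hp [401.2  31.5  16. ] [388.9 175.5  16. ] 144.5 off x,y -0.6 4.6 ang 0.005
br [479.   18.5  15. ] [460.6 188.1  11. ] 170.6 off x,y 3.7 -2.0 ang 0.028
```

Both are well inside tolerance, so I'm handing in.

```bash
python3 -c "
from plant import robot, cam, job
print(job.close_job())"
```

```text
the job is handed in; nothing more can be done
None
```

The handpiece lies on the pink pad and the brush on the grey pad, both straight, bit and bristles toward the black bar and within about 5 mm of the pad centres by camera; the arm never went near the bottles or jar, and the job was handed in at about 23 s with no verdict returned.

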